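# Find the stamped crate and send it to dispatch

### The job

One of the two small plywood crates on the packing mat carries a red stamp underneath. Using only your fingertips and never picking a crate up, first tip both crates back towards the robot so that each stands on its end wall, open top to the robot and underside showing to the far side of the table. Then push the stamped one, still on end, sideways until it is wholly between the two yellow tapes of the dispatch lane; leave the other crate standing where it is, and do not disturb the dish, the tweezers or the hammer.

Things in the scene. Friction and masses are not known exactly. Their poses are not given: they have to be found in the camera images.
- crate_a: Empty open plywood crate, 85 (x) x 130 (y) x 95 (z) mm, 0.3 to 0.45 kg, flat on the mat; walls 6 mm, base 8 mm, 36 x 16 mm hand slot 60 to 76 mm up in each side (y) wall, end (x) walls plain. Origin: centre of the underside; z up, x away from the robot. Has the red stamp underneath (62 mm ring round a diamond), hidden till tipped; it may be left or right.
- crate_b: Empty open plywood crate, 85 (x) x 130 (y) x 95 (z) mm, 0.3 to 0.45 kg, flat on the mat; walls 6 mm, base 8 mm, 36 x 16 mm hand slot 60 to 76 mm up in each side (y) wall, end (x) walls plain. Origin: centre of the underside; z up, x away from the robot. Looks the same, but has nothing underneath.
- crate_a_rim (a point): Middle of the top edge of crate_a's near (-x) end wall, 6 mm thick. Pulled to the robot from inside here, the crate tips over its near bottom edge almost without sliding; past about 0.85 rad it comes over by itself and stands on that wall: 85 mm tall, 95 mm deep, mouth to the robot, origin 42 mm above the mat.
- crate_b_rim (a point): Middle of the top edge of crate_b's near (-x) end wall, 6 mm thick. Pulled to the robot from inside here, the crate tips over its near bottom edge almost without sliding; past about 0.85 rad it comes over by itself and stands on that wall: 85 mm tall, 95 mm deep, mouth to the robot, origin 42 mm above the mat.
- mat: Fixed grippy rubber mat under all this, 620 x 1100 mm, friction about 0.9, 2 mm thick: its top is at world z = 0.002. Origin: centre of its underside.
- lane: Dispatch lane between the crates: two yellow tapes, 20 mm wide, 400 mm long, running away from the robot along the lane's x axis, inner edges 190 mm apart (lane y = -95 and +95 mm, x = -200 to +200 mm). Origin: middle of the lane, on the mat's top. A flat tape arrow lies near its far end; beyond it, from x = 250 mm, stand two fixed cartons, 60 and 75 mm high.
- lane_far (a point): Centre line of the lane just past its far end, in front of the cartons, at x = 225 mm in the lane's frame, on the mat's top.
- dish: Bystander: lidded clear dish of green beads, 80 mm across, 18 mm high, loose on the mat beyond the left-hand crate. Origin: centre of its underside.
- tweezers: Bystander: steel tweezers, 140 mm long, 9 mm wide, 6 mm high, lying loose beyond the right-hand crate. Origin: middle of the underside, x along the tweezers.
- hammer: Bystander: small hammer, 220 mm long, lying loose along its x axis at the outer right of the mat. Origin: on the underside, near the middle.
Mind the look-alikes: they are no part of the job. What is shaped like the crate_a but purple is not meant.

How it is judged (in metres and radians):
On the way, in this order (a step that is already met when the one before it is completed fails the run):
1. one crate stands on its end wall, underside towards the far side of the table (((angle between crate_a's own z axis and vertical between 1.4 and 1.74 rad and angle between the z axis of crate_a and the x axis of lane, either way round below 0.55 rad and z of lane_far in the frame of crate_a below 0.02 m) or (angle between crate_b's own z axis and vertical between 1.4 and 1.74 rad and angle between the z axis of crate_b and the x axis of lane, either way round below 0.55 rad and z of lane_far in the frame of crate_b below 0.02 m))), for 0.2 s.
2. both crates stand on their end walls, undersides towards the far side, the stamped one not yet in the lane (angle between crate_a's own z axis and vertical between 1.4 and 1.74 rad and angle between the z axis of each of crate_a, crate_b and the x axis of lane, either way round below 0.55 rad and z of lane_far in the frame of crate_a below 0.02 m and angle between crate_b's own z axis and vertical between 1.4 and 1.74 rad and z of lane_far in the frame of crate_b below 0.02 m and (y of crate_a in the frame of lane above 0.12 m or y of crate_a in the frame of lane below -0.12 m)), for 0.2 s.
3. the stamped crate, still on end, is in the dispatch lane (angle between crate_a's own z axis and vertical between 1.4 and 1.74 rad and angle between the z axis of crate_a and the x axis of lane, either way round below 0.55 rad and z of lane_far in the frame of crate_a below 0.02 m and y of crate_a in the frame of lane between -0.035 and 0.035 m and x of crate_a in the frame of lane between -0.12 and 0.205 m), for 0.2 s.
At the end, for the whole second after the job is handed in: Both crates at rest on end (within 0.17 rad), undersides to the lane's far end (within 0.55 rad). The stamped one's origin is within 35 mm of the lane's centre line, from 120 mm short of to 205 mm past its middle; the other's is over 120 mm from that line (all of step 3 and angle between crate_b's own z axis and vertical between 1.4 and 1.74 rad and angle between the z axis of crate_b and the x axis of lane, either way round below 0.55 rad and z of lane_far in the frame of crate_b below 0.02 m and (y of crate_b in the frame of lane above 0.12 m or y of crate_b in the frame of lane below -0.12 m) and linear speed of each of crate_a, crate_b below 0.02 m/s and angular speed of each of crate_a, crate_b below 0.2 rad/s); the robot touches nothing.
It fails at once if a crate is lifted clear of the mat (((height (world z) of crate_a above 0.03 m and angle between crate_a's own z axis and vertical below 0.15 rad) or (height (world z) of crate_a above 0.05 m and angle between crate_a's own z axis and vertical below 0.4 rad) or (height (world z) of crate_a above 0.07 m and angle between crate_a's own z axis and vertical above 1.4 rad) or height (world z) of crate_a above 0.095 m) or ((height (world z) of crate_b above 0.03 m and angle between crate_b's own z axis and vertical below 0.15 rad) or (height (world z) of crate_b above 0.05 m and angle between crate_b's own z axis and vertical below 0.4 rad) or (height (world z) of crate_b above 0.07 m and angle between crate_b's own z axis and vertical above 1.4 rad) or height (world z) of crate_b above 0.095 m)).
It fails at once if the unstamped crate is pushed away (origin moved over 130 mm; tipping alone moves it about 60 mm) (distance of crate_b from where it was at the start of the episode above 0.13 m).
It fails at once if the dish, tweezers or hammer is disturbed (moved over 20 mm) (distance of any of dish, tweezers, hammer from where it was at the start of the episode above 0.02 m).
It also fails if it takes over 69 s, if anything falls off the work surface, if the arm or the gripper's body presses on something with over 40 N, if the wrist force passes 120 N, or if a joint passes its speed limit or range.

### The arm

A 6-joint arm with a two-finger parallel gripper is mounted at the origin on the work surface. World frame = base frame: x ahead of the robot, y to its left, z up, the work surface at z = 0. Lengths are in mm, angles in rad, forces in N, time in s.
With the tool pointing down it reaches from about 400 to 925 mm from the base axis. Payload 12.5 kg.
Tool frame: the origin (TCP) lies at the centre of the arm's flange, where the gripper is bolted on; the fingertips stand 190 mm ahead of it and the grasp point (between the pads) lies env.grip_point_offset ahead of it (env.grip_point_offset is the distance from the TCP to the grasp point, in mm); z points along the fingers, x is the direction in which the jaws open and shut, and the axes are right-handed (so a half turn about z gives the same grasp; the last joint's range is limited). The gripper opens to 95 mm and grips with 3 to 60 N. Pads are 20 mm wide; open, the fingers measure 119 mm over their backs; the gripper's body (75 mm by 180 mm) begins 59 mm behind the grasp point.
Start: joints at [-1.352, 0.491, 1.559, -0, 1.092, -0.106], TCP at [199.469, -592.315, 404.761] pointing down, gripper open.
Joint ranges: [-3.1, 3.1], [-0.84, 2.19], [0.05, 2.79], [-1.13, 4.28], [0.06, 2.93], [-2.69, 2.69]. Speed limits (rad/s): [2.22, 2.22, 2.79, 3.14, 3.14, 3.14].

### API

Orientations are given as [roll, pitch, yaw] about the fixed x, y, z axes, in that order (R = Rz(yaw) Ry(pitch) Rx(roll)).
In Python, from cell import state, read_camera, camera_model, job_done, env gives the robot as it stands.
- The arm moves only by the tool arm_command, never from a script. Its argument "steps" is a list of rows, each a list of 6 numbers: the shift along the tool's x, y, z in cm, then the turn, a rotation vector about the tool's x, y, z in degrees. In form: [[dx, dy, dz, rx, ry, rz], ...]. A call has 1 to 12 rows; each row is the pose to reach, as a shift and turn from the pose commanded when the call began, along the tool's axes at that moment; what a row does not reach only later rows make up. A row lasts 1/12 s, in which the tool goes at most 41.7 mm and 7.16 degrees, less where a joint would pass 70% of its speed; a pose out of reach is approached as far as the arm can. A call with a gripper value outside its range is refused whole. "jaw" is the finger opening in cm, from 0 to 9.51, set as the call begins (left out, the last holds). The fingers move at their own pace and stop on an object; the grip force is fixed at half the most. Time passes only in rows, so rows that repeat a pose let the fingers close. It gives the time, the measured TCP pose, the force and the opening at its end, in the units of the state.
- state(): the state, without advancing time (a new reading comes with each control period).
- read_camera(name): name is "scene" or "top" or "wrist"; returns the picture (480x640x3 uint8, red, green, blue); there is no depth.
- camera_model(name): a dict with "K" (3x3 intrinsics, pixels), "xyz" and "rotation" of the camera in the world. Camera axes: x right, y up, looking along -z (the intrinsics and any distortion apply to the point x, -y, -z); pixel columns grow to the right and rows downward; lengths in mm; the calibration is good to about 2 mm. A picture is of the moment at which its call begins: read the wrist's pose just before it. camera_model takes no time and is no camera call; for the wrist camera it gives the pose at the moment of the call.
- job_done(): hands the job in, once; it reports no verdict.
The state is a dict: "t": time; "joints": joint angles; "qvel": joint speeds; "tau": joint torques, N m; "eef_pos": TCP position; "tcp_rot": TCP orientation; "ft_force": force on the tool from outside, world axes, zero at the start; "moment": the same for the moment, N m; "opening": opening from 0.0 (shut) to 1.0 (fully open).
Only numpy, scipy, OpenCV 4.12 (cv2) and the standard library are available. Lean on these libraries where they do the work, as an engineer would, in place of code of your own. Each camera call takes 0.05 s, during which the arm holds its last target. There are 200 camera calls.

## Working session

There is one attempt and no reset: what is moved stays moved. The work goes in short steps, Python scripts to look and compute and a tool call to move; the robot and the scene stay as the last step left them, time stands still between calls to the robot, and variables do not carry over. Pictures are saved under pics/ and viewed, about 8 in all and at most 12, crops included, and the job is handed in when it is done.

Besides the shell and the picture viewer there is one more tool, called after "Emit:" in YAML: its name, and indented under it one key for each argument. arm_command: Moves the arm, as the interface text tells. Its arguments: {"type":"object","properties":{"steps":{"type":"array"},"jaw":{"type":"number"}},"required":["steps"]}

```bash
ls; mkdir -p pics; python3 - <<'E'
from cell import *
import cv2
s=state();print({k:s[k] for k in('t','eef_pos','tcp_rot','ft_force','opening')}, env.grip_point_offset)
for n in('scene','top'):
    im=read_camera(n);cv2.imwrite(f'pics/{n}0.png',im[...,::-1]);m=camera_model(n);print(n,m)
E
```

```text
pics
{'t': 0.0, 'eef_pos': array([ 199.46246986, -592.26949972,  404.16124932]), 'tcp_rot': array([-3.14150976e+00,  1.14653821e-03, -1.24597452e+00]), 'ft_force': array([ 0.65212279, -0.26198897,  1.00519869]), 'opening': 0.996963203535429} 171.3
scene {'K': array([[557.21011158,   0.        , 319.38557391],
       [  0.        , 557.21011158, 236.12187107],
       [  0.        ,   0.        ,   1.        ]]), 'xyz': array([1177.05872548, -798.98230111,  742.85132447]), 'rotation': array([ 9.72372200e-01, -9.12577712e-04,  5.81050172e-01])}
top {'K': array([[450.35919585,   0.        , 322.45997219],
       [  0.        , 450.35919585, 240.05192135],
       [  0.        ,   0.        ,   1.        ]]), 'xyz': array([ 460.07129779,  -43.59039979, 1287.70828934]), 'rotation': array([ 1.73356182e-01,  5.01685268e-04, -1.55194815e+00])}
```

View pics/top0.png

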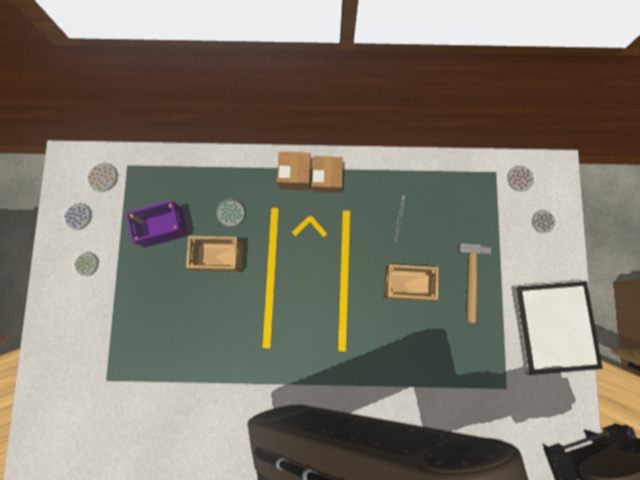

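View pics/scene0.png

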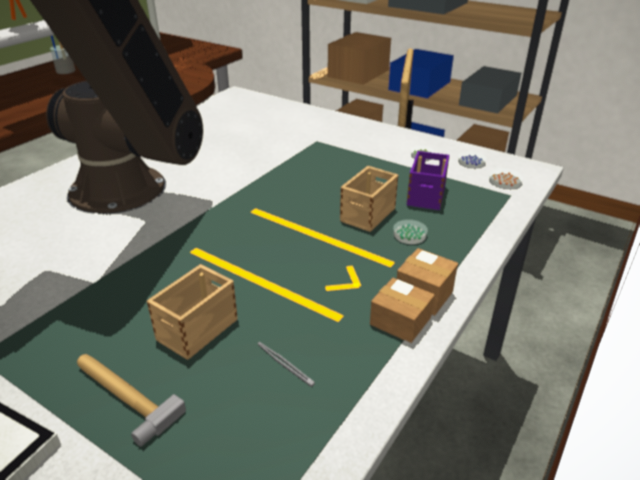

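Candidates: tan open crates at top (214,254) and (412,282), seen at scene (369,198) and (193,312). The look-alikes are the purple crate at top (157,222), which is excluded, and the closed cartons at (294,170) and (327,173). I choose the two tan open crates; next I measure them and check a close crop.

```bash
cat > h.py <<'E'
import numpy as np,cv2
from cell import *
from scipy.spatial.transform import Rotation as R
def ray(m,u,v):
    K=np.array(m['K']);d=np.linalg.inv(K)@[u,v,1];d=d*[1,-1,-1]
    return R.from_euler('xyz',m['rotation']).as_matrix()@d
def cast(m,u,v,z):
    d=ray(m,u,v);p=np.array(m['xyz']);return p+d*(z-p[2])/d[2]
def proj(m,P):
    q=R.from_euler('xyz',m['rotation']).as_matrix().T@(np.asarray(P,float)-m['xyz']);q=q*[1,-1,-1];q=np.array(m['K'])@q
    return q[:2]/q[2]
E
python3 - <<'E'
from h import *
im=cv2.imread('pics/top0.png');m=camera_model('top')
hsv=cv2.cvtColor(im,cv2.COLOR_BGR2HSV)
y=cv2.inRange(hsv,(22,180,150),(32,255,255))
n,l,st,c=cv2.connectedComponentsWithStats(y)
for i in range(1,n):
    if st[i,4]>100:
        pts=np.argwhere(l==i)[:,::-1]
        P=np.array([cast(m,u,v,2)[:2] for u,v in pts]).astype(np.float32)
        r=cv2.minAreaRect(P);print('tape',st[i],np.round(r[0]),np.round(r[1]),r[2])
g=cv2.inRange(hsv,(8,60,90),(24,255,255))
n,l,st,c=cv2.connectedComponentsWithStats(g)
for i in range(1,n):
    if st[i,4]>300 and 160<c[i][1]<330 and 100<c[i][0]<500:
        pts=np.argwhere(l==i)[:,::-1]
        P=np.array([cast(m,u,v,97)[:2] for u,v in pts]).astype(np.float32)
        r=cv2.minAreaRect(P);print('wood',st[i],np.round(r[0]),np.round(r[1]),r[2]);print(np.round(cv2.boxPoints(r)))
for u,v in((230,212),(403,196),(397,240),(157,222),(474,247),(472,320)):print((u,v),cast(m,u,v,8)[:2].round())
a=cv2.resize(im[225:285,175:255],None,fx=5,fy=5,interpolation=2);b=cv2.resize(im[250:310,372:452],None,fx=5,fy=5,interpolation=2)
cv2.imwrite('pics/crop.png',np.hstack([a,b]))
E
```

```text
tape [263 208  15 140 951] [579. 108.] [ 20. 398.] 88.78466796875
tape [339 211  11 140 949] [ 574. -102.] [ 19. 398.] 88.7475814819336
tape [293 217  33  19 208] [727.   1.] [93. 52.] 88.99396514892578
wood [ 276  152   35   38 1032] [864.  45.] [ 92. 106.] 88.376953125
[[809.   1.]
 [915.  -2.]
 [918.  90.]
 [812.  93.]]
wood [311 156  32  36 910] [855. -47.] [101.  85.] 0.6511449813842773
[[805.  -5.]
 [806. -90.]
 [906. -89.]
 [905.  -4.]]
wood [262 207  17 141 524] [572.  97.] [ 22. 372.] 88.76921081542969
[[385.  90.]
 [757.  82.]
 [758. 104.]
 [386. 112.]]
wood [338 210  13 142 528] [566. -97.] [ 22. 373.] 88.73115539550781
[[ 379. -104.]
 [ 753. -113.]
 [ 753.  -90.]
 [ 380.  -82.]]
wood [ 186  235   55   37 1752] [628. 251.] [146.  96.] 89.75196075439453
[[579. 179.]
 [675. 178.]
 [676. 324.]
 [580. 325.]]
wood [467 253  11  70 683] [ 550. -435.] [ 26. 183.] 87.69313049316406
[[ 458. -445.]
 [ 641. -452.]
 [ 642. -426.]
 [ 459. -419.]]
wood [ 384  264   55   37 1888] [ 561. -275.] [143.  93.] 88.19249725341797
[[ 512. -345.]
 [ 605. -348.]
 [ 610. -205.]
 [ 517. -202.]]
(230, 212) [762. 232.]
(403, 196) [ 820. -273.]
(397, 240) [ 688. -254.]
(157, 222) [728. 443.]
(474, 247) [ 672. -475.]
(472, 320) [ 465. -461.]
```

View pics/crop.png

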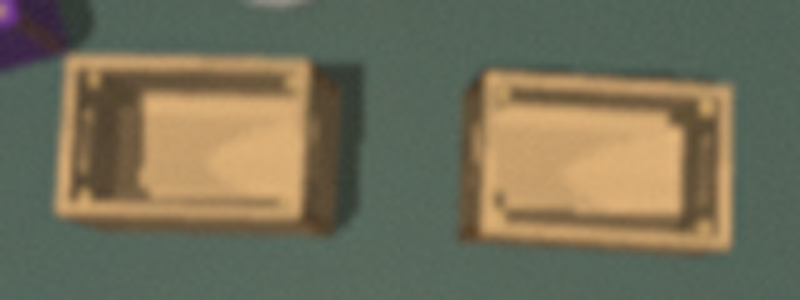

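The crop shows two open tan crates, with rim corners at crop (65,55), (312,57), (57,215) and (303,218) for the left and (485,70), (733,84), (480,240) and (732,250) for the right. Both are real plywood crates.

```bash
python3 - <<'E'
from h import *
m=camera_model('top')
for n,o,pts in(('L',(175,225),[(65,55),(312,57),(303,218),(57,215)]),('R',(372,250),[(85,70),(333,84),(332,250),(80,240)])):
    Q=np.array([cast(m,o[0]+u/5,o[1]+v/5,97)[:2] for u,v in pts]);print(n,Q.round(),'mean',Q.mean(0).round(1))
    print(' sizes',[np.linalg.norm(Q[i]-Q[(i+1)%4]).round(1) for i in range(4)],'near mid',((Q[2]+Q[3])/2).round(1),'yaw from y edges',[np.arctan2(-(a-b)[0],(a-b)[1]).round(3) for a,b in((Q[0],Q[1]),(Q[3],Q[2]))])
E
```

```text
L [[673. 323.]
 [674. 190.]
 [587. 190.]
 [586. 321.]] mean [630.2 255.8]
 sizes [np.float64(132.9), np.float64(86.9), np.float64(130.7), np.float64(86.4)] near mid [586.8 255.4] yaw from y edges [np.float64(0.011), np.float64(0.007)]
R [[ 607. -217.]
 [ 602. -349.]
 [ 515. -346.]
 [ 517. -214.]] mean [ 560.4 -281.5]
 sizes [np.float64(131.8), np.float64(87.6), np.float64(132.1), np.float64(89.9)] near mid [ 516. -280.] yaw from y edges [np.float64(-0.038), np.float64(-0.021)]
```

Emit:
arm_command:
  steps:
    - [-18.5,-42.4,0,0,0,20.3]
    - [-18.5,-42.4,0,0,0,20.3]
    - [-18.5,-42.4,0,0,0,20.3]
    - [-18.5,-42.4,0,0,0,20.3]
    - [-18.5,-42.4,0,0,0,20.3]
    - [-18.5,-42.4,0,0,0,20.3]
    - [-18.5,-42.4,0,0,0,20.3]
    - [-18.5,-42.4,0,0,0,20.3]
    - [-18.5,-42.4,0,0,0,20.3]
    - [-18.5,-42.4,0,0,0,20.3]
    - [-18.5,-42.4,0,0,0,20.3]
    - [-18.5,-42.4,0,0,0,20.3]
  jaw: 5

```text
t: 1.1
eef_pos: [545.7, -277.6, 404.4]
tcp_rot: [-3.141, 0.001, -1.596]
ft_force: [-0.1, -0.3, -0.1]
opening: 0.523
```

Emit:
arm_command:
  steps:
    - [0,0,0,0,0,0]
    - [0,0,0,0,0,0]
    - [0,0,0,0,0,0]
    - [0,0,0,0,0,0]

```text
t: 1.43
eef_pos: [541.4, -282.8, 404.7]
tcp_rot: [3.141, -0.0, -1.602]
ft_force: [-0.2, -0.3, -0.5]
opening: 0.524
```

```bash
python3 - <<'E'
from h import *
s=state();print(s['t'],s['eef_pos'],s['tcp_rot'],s['opening'])
cv2.imwrite('pics/w1.png',read_camera('wrist')[...,::-1]);print(camera_model('wrist'))
E
```

```text
1.4333 [ 541.35835888 -282.83268347  404.73956296] [ 3.14137323e+00 -7.75549087e-05 -1.60210860e+00] 0.5241525127307425
{'K': array([[333.54615045,   0.        , 321.95126086],
       [  0.        , 333.54615045, 238.40055926],
       [  0.        ,   0.        ,   1.        ]]), 'xyz': array([ 621.56052821, -285.71435668,  383.3305451 ]), 'rotation': array([-2.85261516e-01,  3.69156502e-04, -1.60305504e+00])}
```

View pics/w1.png

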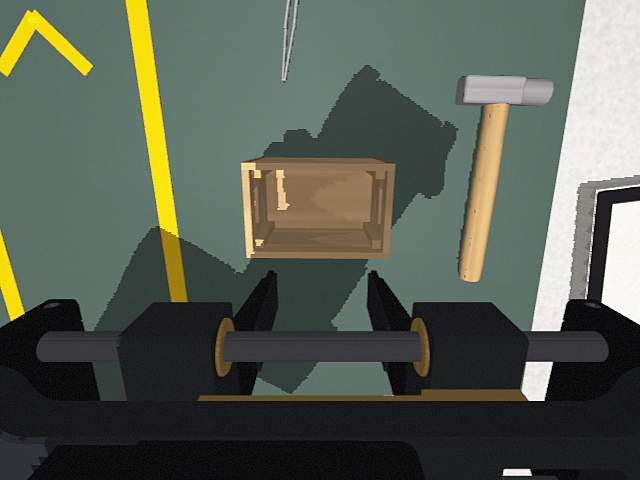

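The wrist view shows the right crate with rim corners at about (243,163), (394,164), (389,258) and (248,258). The fingertips at (270,275) and (372,275) are above it.

```bash
python3 - <<'E'
from h import *
m=camera_model('wrist')
for p in((243,163),(394,164),(390,258),(248,258),(318,258.5)):print(p,cast(m,*p,97).round(1))
print('tips',proj(m,(541.4,-257.8,215)),proj(m,(541.4,-307.8,215)))
E
```

```text
(243, 163) [ 605.7 -218.8   97. ]
(394, 164) [ 600.8 -345.5   97. ]
(390, 258) [ 517.1 -344.2   97. ]
(248, 258) [ 521.2 -215.    97. ]
(318, 258.5) [ 518.7 -278.7   97. ]
tips [276.25873817 293.35831056] [366.79850598 290.7013997 ]
```

Emit:
arm_command:
  steps:
    - [0,-0.3,4,0,0,0]
    - [0,-0.3,8,0,0,0]
    - [0,-0.3,11,0,0,0]
    - [0,-0.3,12.5,0,0,0]
    - [0,-0.3,13.3,0,0,0]
    - [0,-0.3,13.3,0,0,0]
    - [0,-0.3,13.3,0,0,0]
    - [0,-0.3,13.3,0,0,0]

```text
t: 2.15
eef_pos: [545.4, -282.2, 273.2]
tcp_rot: [-3.14, -0.001, -1.601]
ft_force: [-1.2, -0.3, 0.3]
opening: 0.529
```

Emit:
arm_command:
  steps:
    - [0,0.6,0,0,0,0]
    - [0,0.95,0,0,0,0]
    - [0,1.2,0,0,0,0]
    - [0,1.5,-0.05,0,0,0]
    - [0,1.8,-0.05,0,0,0]
    - [0,2.2,-0.05,0,0,0]
    - [0,2.6,-0.05,0,0,0]
    - [0,3.0,-0.03,0,0,0]
    - [0,3.4,0,0,0,0]
    - [0,3.8,0.05,0,0,0]
    - [0,4.2,0.12,0,0,0]

```text
t: 3.07
eef_pos: [502.8, -280.5, 270.4]
tcp_rot: [3.141, -0.0, -1.6]
ft_force: [1.2, 0.3, -0.1]
opening: 0.528
```

```bash
python3 - <<'E'
from h import *
s=state();print(s['t'],s['eef_pos'],s['ft_force'])
cv2.imwrite('pics/s1.png',read_camera('scene')[...,::-1])
E
```

```text
3.0667 [ 502.84150847 -280.54747003  270.44086937] [ 1.2300045   0.28736496 -0.14778237]
```

View pics/s1.png

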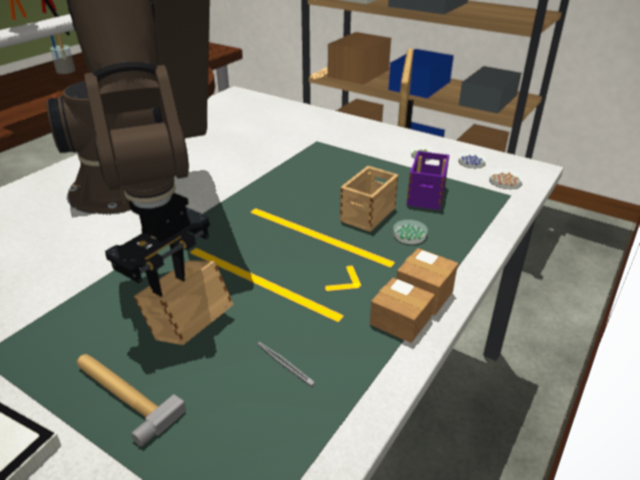

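The crate is tipping cleanly, at about 0.4 rad, near scene (185,300). I'll continue over the top and out.

Emit:
arm_command:
  steps:
    - [0,0.4,0.08,0,0,0]
    - [0,0.85,0.2,0,0,0]
    - [0,1.3,0.3,0,0,0]
    - [0,1.7,0.43,0,0,0]
    - [0,2.1,0.6,0,0,0]
    - [0,2.5,0.8,0,0,0]
    - [0,3.0,1.0,0,0,0]
    - [0,3.5,1.25,0,0,0]
    - [0,4.3,1.6,0,0,0]
    - [0,6.3,1.6,0,0,0]
    - [0,9.7,1.6,0,0,0]
    - [0,12.0,1.6,0,0,0]

```text
t: 4.12
eef_pos: [381.1, -276.2, 254.0]
tcp_rot: [3.14, 0.001, -1.6]
ft_force: [0.9, -1.6, 0.1]
opening: 0.529
```

```bash
python3 - <<'E'
from h import *
s=state();print(s['t'],s['eef_pos'],s['ft_force'])
cv2.imwrite('pics/s2.png',read_camera('scene')[...,::-1])
E
```

```text
4.1167 [ 381.05618195 -276.20917721  254.04579642] [ 0.85419732 -1.60062899  0.14595761]
```

View pics/s2.png

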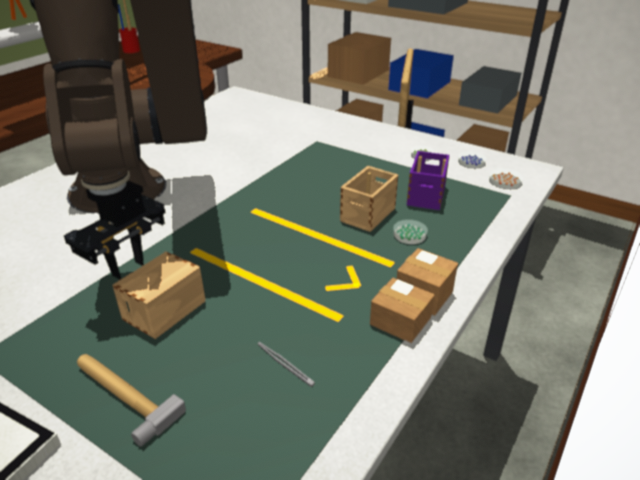

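At scene (158,295) the crate still shows its mouth from above, so it may be mid-motion. I'll wait half a second and look from the scene camera again.

Emit:
arm_command:
  steps:
    - [0,0,-3,0,0,0]
    - [0,0,-6,0,0,0]
    - [0,0,-8,0,0,0]
    - [0,0,-8,0,0,0]
    - [0,0,-8,0,0,0]
    - [0,0,-8,0,0,0]

```text
t: 4.67
eef_pos: [382.9, -276.8, 333.8]
tcp_rot: [3.141, 0.001, -1.6]
ft_force: [0.2, -0.3, 0.2]
opening: 0.526
```

```bash
python3 - <<'E'
from h import *
a=read_camera('scene')[...,::-1];b=read_camera('wrist')[...,::-1]
cv2.imwrite('pics/s3.png',np.hstack([cv2.resize(a[220:370,60:260],None,fx=2,fy=2),cv2.resize(b[:300],(400,300))]))
print(camera_model('wrist'))
cv2.imwrite('pics/w3.png',b);cv2.imwrite('pics/s3f.png',a)
E
```

```text
{'K': array([[333.54615045,   0.        , 321.95126086],
       [  0.        , 333.54615045, 238.40055926],
       [  0.        ,   0.        ,   1.        ]]), 'xyz': array([ 463.24598319, -279.62660033,  311.8947504 ]), 'rotation': array([-0.28663289,  0.00172096, -1.60122921])}
```

View pics/s3.png

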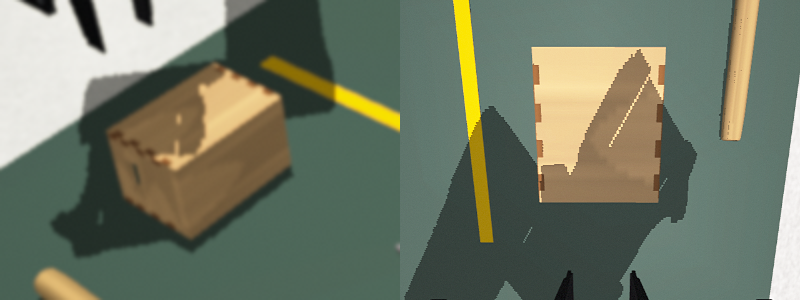

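The crate now stands on end; its underside at crop (235,185) is plain. So the right crate is unstamped and the left one should be the stamped crate. Now for the left crate.

Emit:
arm_command:
  steps:
    - [-54,-21.4,-7,0,0,-2.3]
    - [-54,-21.4,-7,0,0,-2.3]
    - [-54,-21.4,-7,0,0,-2.3]
    - [-54,-21.4,-7,0,0,-2.3]
    - [-54,-21.4,-7,0,0,-2.3]
    - [-54,-21.4,-7,0,0,-2.3]
    - [-54,-21.4,-7,0,0,-2.3]
    - [-54,-21.4,-7,0,0,-2.3]
    - [-54,-21.4,-7,0,0,-2.3]
    - [-54,-21.4,-7,0,0,-2.3]
    - [-54,-21.4,-7,0,0,-2.3]
    - [-54,-21.4,-7,0,0,-2.3]

```text
t: 5.77
eef_pos: [580.2, 181.1, 393.2]
tcp_rot: [3.14, -0.001, -1.56]
ft_force: [-0.3, -0.8, 0.4]
opening: 0.527
```

Emit:
arm_command:
  steps:
    - [0,0,0,0,0,0]
    - [0,0,0,0,0,0]
    - [0,0,0,0,0,0]

```text
t: 6.02
eef_pos: [579.5, 178.7, 392.9]
tcp_rot: [3.139, -0.001, -1.56]
ft_force: [0.4, -0.5, -0.1]
opening: 0.526
```

Emit:
arm_command:
  steps:
    - [-7.7,-3.4,-1.2,0,0,0]
    - [-7.7,-3.4,-1.2,0,0,0]
    - [-7.7,-3.4,-1.2,0,0,0]
    - [-7.7,-3.4,-1.2,0,0,0]
    - [-7.7,-3.4,-1.2,0,0,0]
    - [-7.7,-3.4,-1.2,0,0,0]

```text
t: 6.52
eef_pos: [612.7, 254.6, 405.9]
tcp_rot: [3.14, -0.001, -1.562]
ft_force: [0.2, 0.3, -0.5]
opening: 0.525
```

```bash
python3 - <<'E'
from h import *
s=state();print(s['t'],s['eef_pos'],s['tcp_rot'])
m=camera_model('wrist');b=read_camera('wrist')[...,::-1].copy();cv2.imwrite('pics/w4.png',b)
hsv=cv2.cvtColor(b,cv2.COLOR_BGR2HSV);g=cv2.inRange(hsv,(8,50,60),(24,255,255))
n,l,st,c=cv2.connectedComponentsWithStats(g)
for i in range(1,n):
    if st[i,4]>1500:print(st[i])
for x,y in((588,191),(588,321),(673,191),(673,321)):print(proj(m,(x,y,97)).round())
for z in(97,2):
  for i in range(1,n):
    if st[i,4]>1500:
      for u in (0.3,.5,.7):
        uu=int(st[i,0]+u*st[i,2]);col=np.flatnonzero(l[:,uu]==i);print(z,uu,col[-1],cast(m,uu,col[-1]+.5,z).round(1))
E
```

```text
6.5167 [612.70731846 254.57037733 405.86087161] [ 3.14033100e+00 -6.90574060e-04 -1.56175074e+00]
[ 427   84   46  218 3054]
[  242   159   154   102 14831]
[ 197  389  332   12 2488]
[391. 260.]
[249. 259.]
[397. 165.]
[243. 164.]
97 440 301 [546.6 141.3  97. ]
97 450 254 [593.9 137.4  97. ]
97 459 192 [650.5 136.2  97. ]
97 288 259 [587.9 285.   97. ]
97 319 259 [588.1 256.7  97. ]
97 349 259 [588.4 229.2  97. ]
97 296 400 [431.  279.9  97. ]
97 363 400 [431.5 209.7  97. ]
97 429 400 [432.1 140.5  97. ]
2 440 301 [498.3 103.8   2. ]
2 450 254 [561.2  98.5   2. ]
2 459 192 [636.5  96.9   2. ]
2 288 259 [553.2 295.    2. ]
2 319 259 [553.5 257.3   2. ]
2 349 259 [553.8 220.7   2. ]
2 296 400 [344.4 288.1   2. ]
2 363 400 [345.1 194.7   2. ]
2 429 400 [345.9 102.7   2. ]
```

Emit:
arm_command:
  steps:
    - [0,-0.2,4,0,0,0]
    - [0,-0.2,8,0,0,0]
    - [0,-0.2,11,0,0,0]
    - [0,-0.2,12.5,0,0,0]
    - [0,-0.2,13.4,0,0,0]
    - [0,-0.2,13.4,0,0,0]
    - [0,-0.2,13.4,0,0,0]
    - [0,-0.2,13.4,0,0,0]

```text
t: 7.23
eef_pos: [615.2, 256.1, 273.9]
tcp_rot: [-3.139, 0.001, -1.56]
ft_force: [1.1, -0.4, 0.1]
opening: 0.527
```

Emit:
arm_command:
  steps:
    - [0,0.6,0,0,0,0]
    - [0,0.95,0,0,0,0]
    - [0,1.2,0,0,0,0]
    - [0,1.5,-0.05,0,0,0]
    - [0,1.8,-0.05,0,0,0]
    - [0,2.2,-0.05,0,0,0]
    - [0,2.6,-0.05,0,0,0]
    - [0,3.0,-0.03,0,0,0]
    - [0,3.4,0,0,0,0]
    - [0,3.8,0.05,0,0,0]
    - [0,4.2,0.12,0,0,0]

```text
t: 8.15
eef_pos: [572.5, 255.8, 271.0]
tcp_rot: [3.141, -0.0, -1.56]
ft_force: [0.7, -0.9, -0.5]
opening: 0.53
```

Emit:
arm_command:
  steps:
    - [0,0.4,0.08,0,0,0]
    - [0,0.85,0.2,0,0,0]
    - [0,1.3,0.3,0,0,0]
    - [0,1.7,0.43,0,0,0]
    - [0,2.1,0.6,0,0,0]
    - [0,2.5,0.8,0,0,0]
    - [0,3.0,1.0,0,0,0]
    - [0,3.5,1.25,0,0,0]
    - [0,4.3,1.6,0,0,0]
    - [0,6.3,1.6,0,0,0]
    - [0,9.7,1.6,0,0,0]
    - [0,12.0,1.6,0,0,0]

```text
t: 9.15
eef_pos: [450.3, 254.2, 254.6]
tcp_rot: [3.14, -0.001, -1.56]
ft_force: [0.2, 0.3, 0.8]
opening: 0.528
```

Emit:
arm_command:
  steps:
    - [0,0,-3,0,0,0]
    - [0,0,-6,0,0,0]
    - [0,0,-9,0,0,0]
    - [0,0,-9,0,0,0]
    - [0,0,-9,0,0,0]
    - [0,0,-9,0,0,0]

```text
t: 9.65
eef_pos: [452.4, 254.4, 344.5]
tcp_rot: [3.141, -0.0, -1.56]
ft_force: [-0.4, -0.4, -0.5]
opening: 0.525
```

```bash
python3 - <<'E'
from h import *
s=state();print(s['t'],s['eef_pos'],s['tcp_rot'])
m=camera_model('wrist');b=read_camera('wrist')[...,::-1].copy();a=read_camera('scene')[...,::-1]
cv2.imwrite('pics/s5.png',np.hstack([cv2.resize(a[120:270,270:470],None,fx=2,fy=2),cv2.resize(b[:300],(400,300))]))
hsv=cv2.cvtColor(b,cv2.COLOR_BGR2HSV);g=cv2.inRange(hsv,(8,50,60),(24,255,255))
n,l,st,c=cv2.connectedComponentsWithStats(g)
for i in range(1,n):
    if st[i,4]>4000:
        P=np.array([cast(m,u,v,87)[:2] for v,u in np.argwhere(l==i)]).astype(np.float32);r=cv2.minAreaRect(P);print(st[i],r,cv2.boxPoints(r).round(1).tolist())
E
```

```text
9.65 [452.38517501 254.44055239 344.49461053] [ 3.14091865e+00 -3.55497628e-04 -1.56006630e+00]
[  218    52   204   149 28585] ((539.0103759765625, 256.6062927246094), (94.51864624023438, 130.63772583007812), 0.561296820640564) [[491.1000061035156, 321.5], [492.3999938964844, 190.8000030517578], [586.9000244140625, 191.8000030517578], [585.5999755859375, 322.3999938964844]]
```

View pics/s5.png

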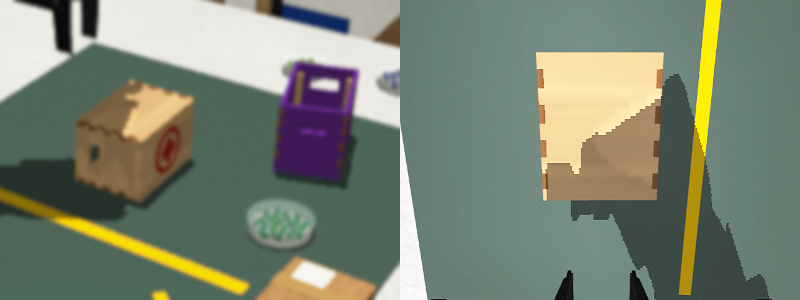

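The stamp shows clearly at crop (168,150), so the left crate is crate_a, standing on end with x 492–586 and y 191–322. Next I turn the jaws along x and go to its outer side.

Emit:
arm_command:
  steps:
    - [-10.5,-8.7,0,0,0,-89.4]
    - [-10.5,-8.7,0,0,0,-89.4]
    - [-10.5,-8.7,0,0,0,-89.4]
    - [-10.5,-8.7,0,0,0,-89.4]
    - [-10.5,-8.7,0,0,0,-89.4]
    - [-10.5,-8.7,0,0,0,-89.4]
    - [-10.5,-8.7,0,0,0,-89.4]
    - [-10.5,-8.7,0,0,0,-89.4]
    - [-10.5,-8.7,0,0,0,-89.4]
    - [-10.5,-8.7,0,0,0,-89.4]
    - [-10.5,-8.7,0,0,0,-89.4]
    - [-10.5,-8.7,0,0,0,-89.4]
  jaw: 6.6

```text
t: 10.75
eef_pos: [538.8, 360.4, 343.4]
tcp_rot: [3.14, 0.002, -0.054]
ft_force: [-0.3, -0.2, 0.4]
opening: 0.693
```

Emit:
arm_command:
  steps:
    - [0,0,0,0,0,-3.5]
    - [0,0,0,0,0,-3.5]
    - [0,0,0,0,0,-3.5]

```text
t: 11.0
eef_pos: [538.8, 360.4, 343.9]
tcp_rot: [3.141, 0.002, -0.002]
ft_force: [0.4, 0.6, 1.3]
opening: 0.694
```

Emit:
arm_command:
  steps:
    - [0,0,4,0,0,0]
    - [0,0,8,0,0,0]
    - [0,0,11,0,0,0]
    - [0,0,12.6,0,0,0]
    - [0,0,12.6,0,0,0]
    - [0,0,12.6,0,0,0]

```text
t: 11.5
eef_pos: [538.9, 360.5, 218.4]
tcp_rot: [3.141, 0.002, -0.001]
ft_force: [-0.2, 0.1, 0.3]
opening: 0.691
```

Emit:
arm_command:
  steps:
    - [0,0.8,0,0,0,0]
    - [0,1.6,0,0,0,0]
    - [0,2.2,0,0,0,0]
    - [0,2.6,0,0,0,0]
    - [0,3.0,0,0,0,0]
    - [0,3.5,0,0,0,0]
    - [0,4.1,0,0,0,0]
    - [0,4.8,0,0,0,0]
    - [0,5.5,0,0,0,0]
    - [0,6.2,0,0,0,0]
    - [0,6.9,0,0,0,0]
    - [0,7.6,0,0,0,0]

```text
t: 12.5
eef_pos: [539.1, 284.6, 220.2]
tcp_rot: [-3.14, -0.003, 0.001]
ft_force: [0.5, 6.1, 5.4]
opening: 0.691
```

```bash
python3 - <<'E'
from h import *
s=state();print(s['t'],s['eef_pos'],s['ft_force'],s['moment'])
a=read_camera('scene')[...,::-1]
cv2.imwrite('pics/s6.png',a[80:380,140:540])
E
```

```text
12.5 [539.14294142 284.57868978 220.22460719] [0.4535532  6.10377813 5.38114323] [ 0.74680012 -0.15482836  0.01764073]
```

View pics/s6.png

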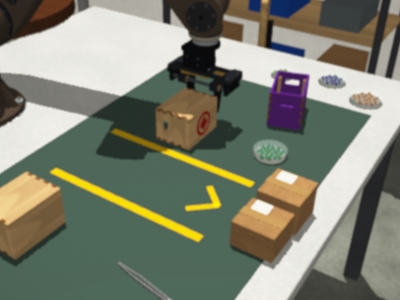

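The wrist moment puts the contact high, around z=88 (the thicker finger base), with an upward load, so the crate could tip. I'll back off and tilt the tool about 20° so that the fingertips lead and push low.

Emit:
arm_command:
  steps:
    - [0,-1,0,0,0,0]
    - [0,-3,0,0,0,0]
    - [0,-5.2,0.3,-7,0,0]
    - [0,-7.3,0.7,-14,0,0]
    - [0,-9.5,1.2,-20,0,0]
    - [0,-9.5,1.2,-20,0,0]
    - [0,-9.5,1.2,-20,0,0]
    - [0,-9.5,1.2,-20,0,0]

```text
t: 13.22
eef_pos: [538.5, 379.3, 206.9]
tcp_rot: [2.794, 0.001, 0.001]
ft_force: [1.1, -0.3, 0.6]
opening: 0.692
```

```bash
python3 - <<'E'
from h import *
s=state();print(s['t'],s['eef_pos'],s['tcp_rot'],s['ft_force'])
Rm=R.from_euler('xyz',s['tcp_rot']).as_matrix();print('tip',s['eef_pos']+190*Rm[:,2])
m=camera_model('wrist');b=read_camera('wrist')[...,::-1]
m2=camera_model('scene');a=read_camera('scene')[...,::-1]
cv2.imwrite('pics/s7.png',np.hstack([cv2.resize(a[140:290,270:470],None,fx=2,fy=2),cv2.resize(b,(400,300))]))
E
```

```text
13.2167 [538.49991659 379.34705901 206.8940754 ] [2.79432256e+00 8.22956682e-04 1.28652154e-03] [ 1.10059302 -0.30771067  0.59454368]
tip [538.43607939 314.68381774  28.23613085]
```

View pics/s7.png

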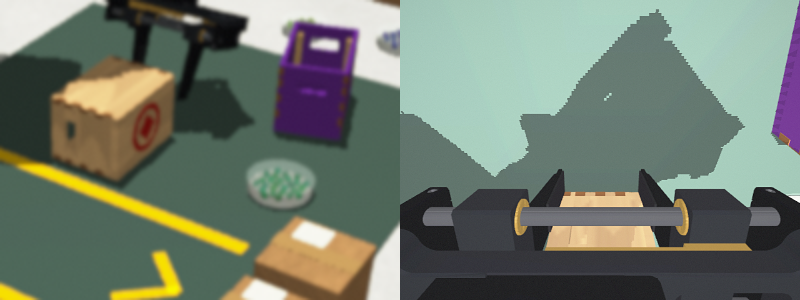

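The crate stands upright and clear of the tilted fingers. I'll push low with the tips.

Emit:
arm_command:
  steps:
    - [0,0.94,0.34,0,0,0]
    - [0,1.88,0.68,0,0,0]
    - [0,2.44,0.89,0,0,0]
    - [0,3.01,1.09,0,0,0]
    - [0,3.57,1.3,0,0,0]
    - [0,4.32,1.57,0,0,0]
    - [0,5.08,1.85,0,0,0]
    - [0,5.83,2.12,0,0,0]
    - [0,6.58,2.39,0,0,0]
    - [0,7.33,2.67,0,0,0]
    - [0,8.08,2.94,0,0,0]
    - [0,8.84,3.21,0,0,0]

```text
t: 14.32
eef_pos: [538.9, 284.7, 207.2]
tcp_rot: [2.793, -0.0, 0.001]
ft_force: [-0.3, 2.1, 1.6]
opening: 0.698
```

```bash
cat > chk.py <<'E'
from h import *
import sys
s=state();print(s['t'],s['eef_pos'],s['ft_force'],s['moment'],'tip',s['eef_pos']+190*R.from_euler('xyz',s['tcp_rot']).as_matrix()[:,2])
m=camera_model('top');b=read_camera('top')[...,::-1].copy();cv2.imwrite('pics/top_%s.png'%sys.argv[1],b)
g=cv2.inRange(cv2.cvtColor(b,cv2.COLOR_BGR2HSV),(8,60,90),(21,200,255))
n,l,st,c=cv2.connectedComponentsWithStats(g)
for i in range(1,n):
    if st[i,4]>250 and 190<c[i][1]<350 and 100<c[i][0]<460:
        P=np.array([cast(m,u,v,87)[:2] for v,u in np.argwhere(l==i)]).astype(np.float32);r=cv2.minAreaRect(P);print(st[i],cv2.boxPoints(r).round().tolist(),round(r[2],1))
E
python3 chk.py 1
```

```text
14.3167 [538.8725532  284.6672649  207.21834895] [-0.30630959  2.12663841  1.55352666] [ 0.59081243 -0.14158849 -0.01049066] tip [538.95943153 219.68351036  28.67674568]
[ 228  268   52   39 1877] [[489.0, 208.0], [491.0, 73.0], [592.0, 74.0], [590.0, 210.0]] 0.8
[ 383  296   55   41 2047] [[420.0, -342.0], [519.0, -345.0], [524.0, -203.0], [425.0, -200.0]] 88.2
```

The push is clean: 2 N, no rotation, and the crate's side at y≈210 matches the tip position. I'll continue the remaining 142 mm.

Emit:
arm_command:
  steps:
    - [0,0.75,0.27,0,0,0]
    - [0,1.5,0.55,0,0,0]
    - [0,2.44,0.89,0,0,0]
    - [0,3.38,1.23,0,0,0]
    - [0,4.32,1.57,0,0,0]
    - [0,5.26,1.92,0,0,0]
    - [0,6.2,2.26,0,0,0]
    - [0,7.14,2.6,0,0,0]
    - [0,8.08,2.94,0,0,0]
    - [0,9.02,3.28,0,0,0]
    - [0,9.77,3.56,0,0,0]
    - [0,10.34,3.76,0,0,0]

```text
t: 15.37
eef_pos: [539.0, 174.3, 207.2]
tcp_rot: [2.792, 0.0, 0.0]
ft_force: [0.1, 2.9, 1.0]
opening: 0.694
```

Emit:
arm_command:
  steps:
    - [0,0.56,0.21,0,0,0]
    - [0,1.13,0.41,0,0,0]
    - [0,1.69,0.62,0,0,0]
    - [0,2.16,0.79,0,0,0]
    - [0,2.54,0.92,0,0,0]
    - [0,2.82,1.03,0,0,0]
    - [0,3.01,1.1,0,0,0]
    - [0,3.01,1.1,0,0,0]

```text
t: 16.03
eef_pos: [539.0, 143.0, 207.2]
tcp_rot: [2.792, 0.0, 0.001]
ft_force: [-0.4, 0.8, 1.0]
opening: 0.7
```

```bash
python3 chk.py 2
```

```text
16.0333 [539.02344459 143.00027706 207.18541222] [-0.43428182  0.83416105  0.97038711] [ 0.23789628 -0.07389056  0.00051782] tip [539.03758226  77.96387265  28.66296012]
[ 282  269   50   40 1859] [[488.0, -65.0], [589.0, -66.0], [591.0, 68.0], [490.0, 69.0]] 89.4
[ 383  296   55   41 2047] [[420.0, -342.0], [519.0, -345.0], [524.0, -203.0], [424.0, -200.0]] 88.2
```

It is centred at y≈3, with the lane centre at about 3. I'll back away, rise and check.

Emit:
arm_command:
  steps:
    - [0,-0.9,-0.34,0,0,0]
    - [0,-2.8,-1.03,0,0,0]
    - [0,-5.6,-2.05,0,0,0]
    - [0,-8.5,-3.1,0,0,0]
    - [0,-8.5,-5.5,0,0,0]
    - [0,-8.5,-8.5,0,0,0]
    - [0,-8.5,-11.5,0,0,0]
    - [0,-8.5,-14,0,0,0]
    - [0,-8.5,-14,0,0,0]
    - [0,-8.5,-14,0,0,0]

```text
t: 16.92
eef_pos: [538.5, 272.1, 310.7]
tcp_rot: [2.793, -0.002, 0.002]
ft_force: [-0.6, -0.5, -0.0]
opening: 0.693
```

```bash
python3 chk.py 3; python3 - <<'E'
from h import *
a=read_camera('scene')[...,::-1];t=cv2.imread('pics/top_3.png')
cv2.imwrite('pics/fin.png',np.hstack([cv2.resize(a,(400,300)),t[150:450,100:500]]))
E
```

```text
16.9167 [538.52371894 272.13631586 310.70725621] [-5.60125314e-01 -5.31335576e-01 -7.47321087e-07] [ 0.09292364 -0.02308481  0.00135602] tip [539.03000216 207.29070324 132.11613045]
[121 265  28  31 428] [[508.0, 472.0], [558.0, 404.0], [600.0, 435.0], [550.0, 503.0]] 36.2
[ 281  269   51   39 1905] [[489.0, 68.0], [491.0, -65.0], [592.0, -63.0], [590.0, 69.0]] 0.9
[ 383  296   55   41 2047] [[420.0, -342.0], [519.0, -345.0], [524.0, -203.0], [425.0, -200.0]] 88.2
```

View pics/fin.png

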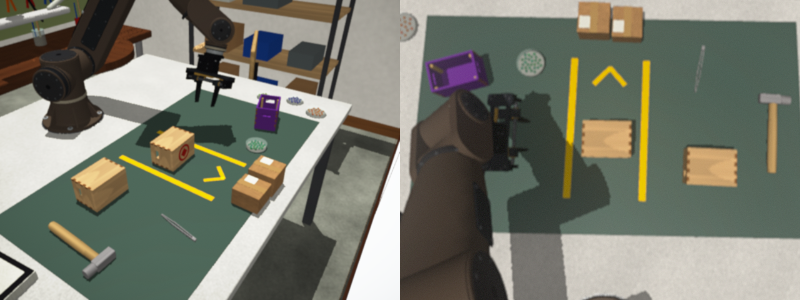

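The stamped crate stands in the lane (top crop (607,139), red stamp facing the far side). The other stands at (711,167), the bystanders look unmoved and the arm is clear.

```bash
python3 -c "
from cell import *
print(job_done())"
```

```text
the job is handed in; nothing more can be done
None
```

I tipped both crates onto their end walls by pulling each near rim from inside with the fingertips. The red stamp was under the left crate, so I pushed that one sideways into the lane and handed the job in at about 17 s of the 69 s allowed.

**Last checks:** The stamped crate is on end with its stamp facing the far side. Its centre is at y ≈ 3 mm, against a lane centre line at about 3 mm, and it spans about −65 to +69 mm, inside the tapes. The plain crate is still on end on the right, about 275 mm from the line. The dish, tweezers and hammer look unmoved in the final pictures (checked by eye, not measured), and the arm is clear of everything.

**What went wrong on the way:** The first push, with the tool vertical, bore on the crate's top edge with about 6 N sideways and 5 N upwards. I backed off, tilted the tool 20° so the fingertips led, and the rest of the push went cleanly at 1–3 N. No final check disagreed.

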